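Screw down the loose foot of the laundry scale

TASK

The small weighing scale on the counter stands on four levelling feet, but one of them hangs clear of the counter: its steel spindle sticks up further out of its black wing knob than the others do. Turn that knob clockwise (seen from above) until the foot's rubber sole just touches the counter, then let go. Do not screw it on so far that it jacks the scale up, and leave the scale standing where it is.

Things in the scene. Friction and masses are not known exactly. Their poses are not given: they have to be found in the camera images.
- knob_grip (a point): In the wing knob of the raised foot, on its vertical axis, 88 mm above the counter. Black upright wing: 46 mm long (x axis), 16 mm thick (y axis), 64 to 101 mm above the counter; pinch it across its thickness. It turns but stays at its height; an 11 mm spindle stands 11 to 17 mm out of its top (3 mm once the foot is down). Same knobs on the other three corners are locked.
- foot_knob (a joint): Turn of that knob in rad, growing clockwise seen from above; quick thread: the foot goes down 10 mm per rad. 0: the sole just meets the counter; starts between -1.35 and -0.8. Turning takes about 0.2 N m, and at least 0.1 N m more once the foot bears and begins to lift the scale. It stays where it is left.
- foot_sole (a point): Centre of the underside of the raised foot's round rubber pad (34 mm across, 7 mm thick), straight below knob_grip; its height above the counter is the gap to close (8 to 13.5 mm at the start).
- scale: Scale, loose, about 4 kg, any yaw: grey housing 124 mm square, round pan (132 mm, 60 mm high) with a pot of buttons on it (top at 118 mm), console on its -x side. Origin: centre of its footprint at counter height, z up. Knobs at (+-81, +-81) mm, the raised foot at +x +y. It stands on the other three feet; over about 8 N down on the raised corner tips it.

How it is judged:
At the end, for the whole second after the job is handed in: The raised foot's sole is down on the counter (less than 1.7 mm of gap left), its knob turned at most 0.35 rad (20 degrees) past the touch; the scale stands level within 2 degrees and at rest (value of joint foot_knob between -0.175 and 0.35 rad and height (world z) of foot_sole below 0.0025 m and angle between scale's own z axis and vertical below 0.035 rad and linear speed of scale below 0.02 m/s).
It fails at once if the scale is pushed or lifted more than 30 mm from its place (distance of scale from where it was at the start of the episode above 0.03 m).
It fails at once if the scale is tipped by more than 5 degrees (angle between scale's own z axis and vertical above 0.087 rad).
It also fails if it takes over 32 s, if anything falls off the work surface, if the arm or the gripper's body presses on something with over 40 N, if the wrist force passes 120 N, or if a joint passes its speed limit or range.

ROBOT

A 6-joint arm with a two-finger parallel gripper is mounted at the origin on a cart in front of the work surface, level with it; the furniture and walls round the work are solid. World frame = base frame: x ahead of the robot, y to its left, z up, the work surface at z = 0. Lengths are in m, angles in rad, forces in N, time in s.
With the tool pointing down it reaches from about 0.25 to 0.725 m from the base axis. Payload 4 kg.
Tool frame: the origin (TCP) lies midway between the tips of the shut fingers; the grasp point (between the pads) lies 19 mm behind it; z points along the fingers, y is the line along which they close (so a half turn about z gives the same grasp; the last joint's range is limited). The gripper opens to 85 mm and grips with 20 to 120 N. Pads are 22 mm wide; open, the fingers measure 114 mm over their backs; the gripper's body (76 mm by 85 mm) begins 54 mm behind the grasp point. The pads swing forward as they close: fully open they stand 13 mm farther back than shut.
Start: joints at [-1.311, 0.241, 0.005, 1.335, 0, 1.571], TCP at [0.128, -0.483, 0.231] pointing down, gripper open.
Joint ranges: [-2.72, 2.72], [-1.05, 1.87], [-1.09, 1.28], [-1.99, 2.15], [-1.42, 1.44], [-3.14, 3.14]. Speed limits (rad/s): [2.79, 2.79, 3.14, 3.14, 3.14, 3.14].

INTERFACE

Orientations are given as a unit quaternion [x, y, z, w].
In Python, from bench import env, imaging, ticket gives the robot as it stands. The module is installed in compiled form; this text tells all that it offers.
- The arm moves only by the shell command python3 -m handwheel 'ROWS' [FORCE]. ROWS is JSON, a list of rows, each a list of 7 numbers: the shift along the tool's x, y, z as a fraction of full scale, then the turn, a rotation vector about the tool's x, y, z as a fraction of full scale, then the closure in counts, from 0 (fully open) to 255 (shut). In form: [[tx, ty, tz, ax, ay, az, grip], ...]. A call has 1 to 20 rows; each row shifts and turns the commanded pose from where the row before left it, along the tool's axes as they then stand; what a row does not reach is not made up. Full scale, the value 1, is 0.1 m for a shift and 2 pi rad for a turn. A row lasts 1/12 s, in which the tool goes at most 41.7 mm and 7.16 degrees, less where a joint would pass 70% of its speed; a pose out of reach is approached as far as the arm can. A call with a number of a shift or a turn outside -1 to 1 is refused whole. A call with a gripper value outside its range is refused whole. The fingers move at their own pace and stop on an object; FORCE is the grip in N (left out, the last holds). Time passes only in rows, so rows that do not move let the fingers close. It gives the time, the measured TCP pose, the force, the opening and the grip force at its end, in the units of the state.
- env.observe(): the state, without advancing time (a new reading comes with each control period).
- imaging.camera(name): name is "side" or "top" or "wrist"; returns a dict with "color" (400x640x3 uint8, red, green, blue), "K" (3x3 intrinsics, pixels), "R" (3x3) and "t" (3): a world point X has camera coordinates R X + t; the wrist camera has in their place "tool_from_camera" (4x4, takes a point from camera to tool coordinates, whose origin is the TCP and whose axes are the flange's). Camera axes: x right, y down, z forward; pixel columns grow to the right and rows downward; lengths in m; the calibration is good to about 2 mm. A picture is of the moment at which its call begins: read the wrist's pose just before it. There is no depth.
- ticket.hand_in(): hands the job in; it is judged then, once.
The state is a dict: "time_s": time; "joints": joint angles; "qd": joint speeds; "tau": joint torques, N m; "eef_pos": TCP position; "orientation": TCP orientation; "ft_force": force on the tool from outside, world axes, zero at the start; "ft_torque": the same for the moment, N m; "gripper_width": finger opening in m; "grasp_force": force on a finger pad.
Only numpy, scipy, OpenCV 4.12 (cv2) and the standard library are available. Lean on these libraries where they do the work, as an engineer would, in place of code of your own. Each camera call takes 0.05 s, during which the arm holds its last target. There are 200 camera calls.

## Working session

There is one attempt and no reset: what is moved stays moved. The work goes in short steps, Python scripts to look and compute and a shell command to move; the robot and the scene stay as the last step left them, time stands still between calls to the robot, and variables do not carry over. Pictures are saved under pics/ and viewed, at most 10 in all, crops included, and the job is handed in when it is done.

```bash
mkdir -p pics; python3 - <<'E'
from bench import env, imaging
import cv2,pickle
s=env.observe(); print(s)
for n in("top","side"):
    c=imaging.camera(n); pickle.dump(c,open(n+".pkl","wb")); cv2.imwrite(f"pics/{n}0.png",c["color"][:,:,::-1]); print(n,c["K"],c["R"],c["t"])
E
```

```text
{'time_s': 0.0, 'joints': array([-1.31099073e+00,  2.41390899e-01,  3.70044683e-03,  1.33522062e+00,
       -1.45931675e-05,  1.57078286e+00]), 'qd': array([ 0.00094699, -0.00143994, -0.00125749,  0.00047721, -0.00168669,
       -0.00024322]), 'tau': array([-7.15025726e-04, -3.72318184e+01,  2.52408063e+01,  1.69003877e-02,
       -1.05965735e-04, -4.75276863e-06]), 'eef_pos': array([ 0.12827451, -0.48259079,  0.23041493]), 'orientation': array([ 9.91573062e-01,  1.29544374e-01, -1.44197847e-04, -1.04752037e-03]), 'ft_force': array([-0.2496548 ,  0.93106932, -0.03492252]), 'ft_torque': array([-0.01462326, -0.02135383,  0.00215048]), 'grasp_force': 0.0, 'gripper_width': 0.08546275407488642}
top [[501.23623571   0.         321.31071366]
 [  0.         501.23623571 196.45237407]
 [  0.           0.           1.        ]] [[-0.00122542 -0.99950596  0.03140593]
 [-0.99490092 -0.00194871 -0.10083833]
 [ 0.10084972 -0.03136936 -0.99440701]] [-0.02602933  0.57772339  0.96608656]
side [[467.58297686   0.         326.65531377]
 [  0.         467.58297686 197.61195913]
 [  0.           0.           1.        ]] [[ 0.91653368 -0.39994961  0.0025151 ]
 [-0.14162445 -0.33041798 -0.93314869]
 [ 0.37404348  0.854906   -0.35948185]] [-0.53580432  0.15246294  0.69908723]
```

View pics/top0.png

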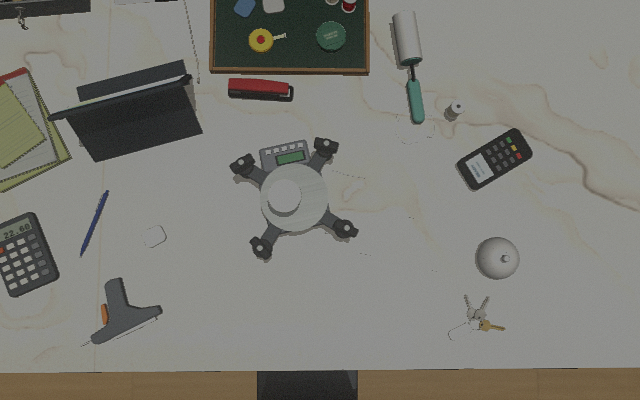

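View pics/side0.png

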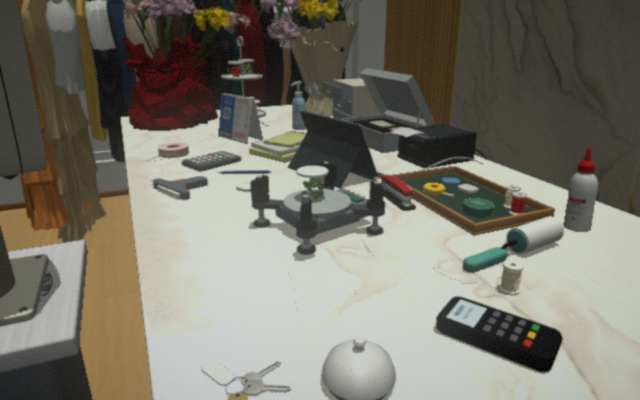

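The top view shows the scale at about (295,197), console up at (285,153), and knobs at about (243,163), (325,146), (345,230) and (262,246). The console lies on scale −x, so +x points image-down and +y image-right. That makes the raised knob the one near (345,230). I'll enlarge both views to check.

```bash
python3 - <<'E'
import cv2,numpy as np
a=cv2.imread("pics/top0.png")[130:265,220:370]; b=cv2.imread("pics/side0.png")[160:260,240:400]
a=cv2.resize(a,None,fx=3,fy=3,interpolation=cv2.INTER_CUBIC);b=cv2.resize(b,None,fx=2.1,fy=2.1,interpolation=cv2.INTER_CUBIC)
o=np.zeros((max(a.shape[0],b.shape[0]),a.shape[1]+b.shape[1],3),np.uint8);o[:a.shape[0],:a.shape[1]]=a;o[:b.shape[0],a.shape[1]:]=b
cv2.imwrite("pics/z0.png",cv2.convertScaleAbs(o,alpha=1.5))
E
```

```text
(no output)
```

View pics/z0.png

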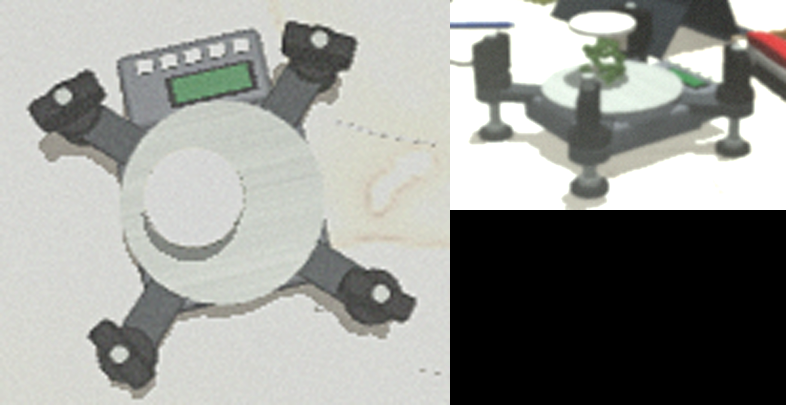

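The enlargement shows light spindle tips, at full-image pixels (241,162), (326.3,142.7), (346.7,227.7) and (259.7,247.7). The console is at the top and the candidate wing runs down-right.

```bash
cat > h.py <<'E'
import numpy as np
from scipy.spatial.transform import Rotation as Ro
def ray(c,px,z):  # intersect with plane z
    R,t,K=c["R"],c["t"],c["K"]; o=-R.T@t; d=R.T@np.linalg.inv(K)@np.array([*px,1.]); return o+d*(z-o[2])/d[2]
def wristcam(c,s):
    Rt=Ro.from_quat(s["orientation"]).as_matrix(); T=c["tool_from_camera"]
    Rw=Rt@T[:3,:3]; o=Rt@T[:3,3]+s["eef_pos"]; c["R"]=Rw.T; c["t"]=-Rw.T@o; return c
E
python3 - <<'E'
from h import *
import pickle
c=pickle.load(open("top.pkl","rb"))
P=[ray(c,p,z)[:2] for p,z in [((241,162),.104),((326.3,142.7),.104),((346.7,227.7),.115),((259.7,247.7),.104)]]
P=np.array(P);print(P.round(4))
for i in range(4): print(i,np.linalg.norm(P[i]-P[(i+1)%4]))
con=ray(c,(220+195/3,130+75/3),.06)[:2]
cen=(P[1]+P[3]+P[0]+P[2])/4
print(cen,con-cen, "yaw",np.degrees(np.arctan2(*(P[2]-cen)[::-1]))-45, "wing dir",np.array(ray(c,(220+415/3,130+308/3),.1)-ray(c,(220+345/3,130+275/3),.1)))
print("reach",np.hypot(*P[2]),Ro.from_quat([.99157,.12954,0,-.001]).as_matrix().round(3))
E
```

```text
[[ 0.6336  0.1244]
 [ 0.6706 -0.0329]
 [ 0.5124 -0.0689]
 [ 0.4767  0.0883]]
0 0.16151200230824783
1 0.16223742301581864
2 0.16126594282247073
3 0.16107007744444485
[0.57333026 0.02770934] [0.08190379 0.01771229] yaw -167.21730929408966 wing dir [-0.02018207 -0.04282054  0.        ]
reach 0.5170380061100709 [[ 0.966  0.257 -0.   ]
 [ 0.257 -0.966  0.002]
 [ 0.    -0.002 -1.   ]]
```

Knob square sides measure 161–162 mm, as expected, and the console direction is consistent. The raised knob is therefore at about (0.512, −0.069), reach 0.52. I'll move above it.

```bash
python3 -m handwheel '[[0.24,-0.15,0,0,0,0,0],[0.24,-0.15,0,0,0,0,0],[0.24,-0.15,0,0,0,0,0],[0.24,-0.15,0,0,0,0,0],[0.24,-0.15,0,0,0,0,0],[0.24,-0.15,0,0,0,0,0],[0.24,-0.15,0,0,0,0,0],[0.24,-0.15,0,0,0,0,0],[0.24,-0.15,0,0,0,0,0],[0.24,-0.15,0,0,0,0,0],[0.24,-0.15,0,0,0,0,0],[0.24,-0.15,0,0,0,0,0],[0.24,-0.15,0,0,0,0,0],[0.24,-0.15,0,0,0,0,0],[0.24,-0.15,0,0,0,0,0],[0.24,-0.15,0,0,0,0,0],[0.24,-0.15,0,0,0,0,0],[0.24,-0.15,0,0,0,0,0],[0.24,-0.15,0,0,0,0,0],[0.24,-0.15,0,0,0,0,0]]'
python3 -m handwheel '[[0,0,0,0,0,-0.0174,0],[0,0,0,0,0,-0.0174,0],[0,0,0,0,0,-0.0174,0],[0,0,0,0,0,-0.0174,0],[0,0,0,0,0,-0.0174,0],[0,0,0,0,0,-0.0174,0],[0,0,0,0,0,-0.0174,0],[0,0,0,0,0,-0.0174,0],[0,0,0,0,0,0,0],[0,0,0,0,0,0,0]]'
python3 - <<'E'
from bench import env, imaging
from h import *
import cv2,pickle
s=env.observe(); c=imaging.camera("wrist"); c=wristcam(c,s); pickle.dump(c,open("w1.pkl","wb")); cv2.imwrite("pics/w1.png",c["color"][:,:,::-1])
X=np.array([.5124,-.0689,.115]); p=c["K"]@(c["R"]@X+c["t"]); print(p[:2]/p[2], s["joints"].round(3)); print(Ro.from_quat(s["orientation"]).as_matrix().round(3), c["tool_from_camera"].round(3))
E
```

```text
time_s: 1.77
eef_pos: [0.5157, -0.0687, 0.2308]
orientation: [0.992, 0.13, -0.001, -0.0]
ft_force: [0.2, -0.5, 0.2]
gripper_width: 0.0857
grasp_force: 0.0
time_s: 2.6
eef_pos: [0.515, -0.07, 0.2309]
orientation: [0.844, 0.536, -0.0, -0.0]
ft_force: [0.2, -0.4, -0.7]
gripper_width: 0.0852
grasp_force: 0.0
[317.60646535 198.18955836] [-0.135  0.281  0.057  1.348 -0.     1.875]
[[ 0.425  0.905 -0.001]
 [ 0.905 -0.425  0.   ]
 [-0.    -0.001 -1.   ]] [[-0.    -0.966 -0.259  0.066]
 [ 1.    -0.     0.    -0.   ]
 [-0.001 -0.259  0.966 -0.142]
 [ 0.     0.     0.     1.   ]]
```

View pics/w1.png

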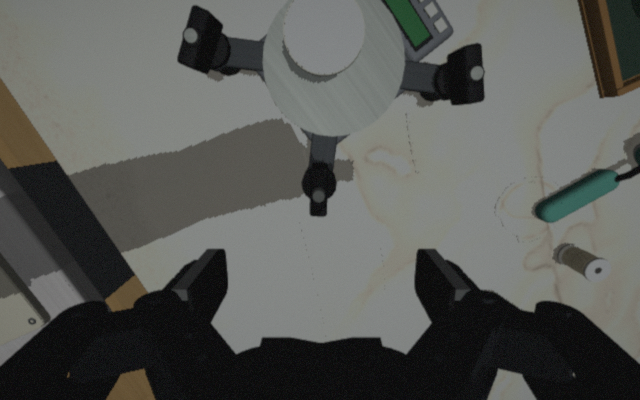

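The wrist view shows the raised knob's spindle at (318,196), against a predicted (317.6,198.2). The wing is upright in the image from about row 165 to 215, so it lies along tool x. It sits about 2 mm off the finger midline in −y. I'll correct that, descend with the fingers partly closed, and check before gripping.

```bash
python3 -m handwheel '[[0,-0.02,0,0,0,0,110],[0,0,0.2,0,0,0,110],[0,0,0.2,0,0,0,110],[0,0,0.2,0,0,0,110],[0,0,0.2,0,0,0,110],[0,0,0.2,0,0,0,110],[0,0,0.2,0,0,0,110],[0,0,0.2,0,0,0,110],[0,0,0.2,0,0,0,110],[0,0,0,0,0,0,110],[0,0,0,0,0,0,110]]' 40
python3 - <<'E'
from bench import env, imaging
from h import *
import cv2,pickle
s=env.observe(); c=wristcam(imaging.camera("wrist"),s); pickle.dump(c,open("w2.pkl","wb")); cv2.imwrite("pics/w2.png",cv2.convertScaleAbs(c["color"][:,:,::-1],alpha=1.6))
print(s["ft_torque"].round(3),s["ft_force"].round(2))
E
```

```text
time_s: 3.57
eef_pos: [0.5123, -0.0689, 0.0705]
orientation: [0.844, 0.537, -0.001, -0.001]
ft_force: [-0.7, 0.2, 1.1]
gripper_width: 0.0488
grasp_force: 0.0
[-0.032 -0.05  -0.033] [-0.74  0.24  1.13]
```

View pics/w2.png

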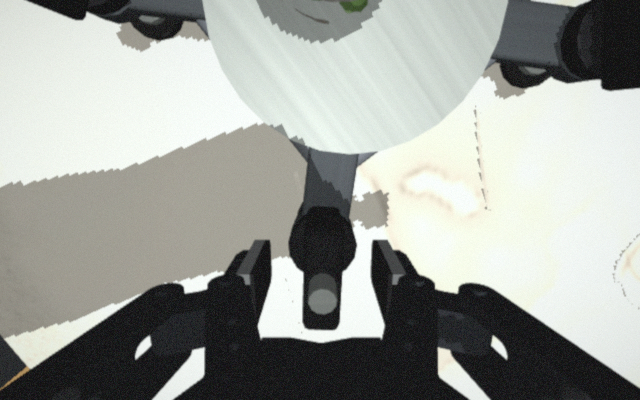

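The knob's spindle is at (322,295), midway between the finger pads (about 270 and 372), and the wing is upright and aligned. Closing now.

```bash
python3 -m handwheel '[[0,0,0,0,0,0,255],[0,0,0,0,0,0,255],[0,0,0,0,0,0,255],[0,0,0,0,0,0,255],[0,0,0,0,0,0,255],[0,0,0,0,0,0,255],[0,0,0,0,0,0,255],[0,0,0,0,0,0,255]]' 50
python3 -c "
from bench import env;s=env.observe();print(s['ft_torque'].round(3),s['ft_force'].round(2))"
python3 -m handwheel '[[0,0,0,0,0,0.01,255],[0,0,0,0,0,0.01,255],[0,0,0,0,0,0.01,255],[0,0,0,0,0,0.01,255],[0,0,0,0,0,0.01,255],[0,0,0,0,0,0.01,255]]'
python3 -c "
from bench import env;s=env.observe();print(s['ft_torque'].round(3),s['ft_force'].round(2))"
```

```text
time_s: 4.28
eef_pos: [0.5133, -0.0687, 0.073]
orientation: [0.843, 0.537, 0.001, -0.0]
ft_force: [-4.5, 0.9, 7.7]
gripper_width: 0.0154
grasp_force: 51.4
[ 0.345  0.755 -0.157] [-4.55  0.86  7.65]
time_s: 4.78
eef_pos: [0.5131, -0.0687, 0.073]
orientation: [0.93, 0.369, 0.0, -0.0]
ft_force: [-4.1, 2.0, 7.0]
gripper_width: 0.0153
grasp_force: 50.0
[0.313 0.853 0.191] [-4.1   1.96  7.03]
```

The closing pads pushed down with about 7.5 N, so I'll relieve that by 2.5 mm first, then turn on to about 0.63 rad.

```bash
python3 -m handwheel '[[0,0,-0.025,0,0,0,255],[0,0,0,0,0,0,255],[0,0,0,0,0,0.01,255],[0,0,0,0,0,0.01,255],[0,0,0,0,0,0.01,255],[0,0,0,0,0,0.01,255]]'
python3 - <<'E'
from bench import env,imaging
import pickle,cv2
from h import *
s=env.observe();print(s['ft_torque'].round(3),s['ft_force'].round(2))
c=imaging.camera("side")
a=pickle.load(open("side.pkl","rb"))
def crop(c):
    p=c["K"]@(c["R"]@np.array([.5124,-.0689,0])+c["t"]);p=p[:2]/p[2];print(p);x,y=p.astype(int)
    return cv2.resize(c["color"][y-65:y+20,x-55:x+55,::-1],None,fx=3.5,fy=3.5,interpolation=cv2.INTER_CUBIC)
cv2.imwrite("pics/s1.png",cv2.convertScaleAbs(np.hstack([crop(a),crop(c)]),alpha=1.5))
E
```

```text
time_s: 5.28
eef_pos: [0.5127, -0.0685, 0.0731]
orientation: [0.968, 0.25, -0.001, -0.001]
ft_force: [-0.9, 1.9, -6.9]
gripper_width: 0.0156
grasp_force: 50.1
[ 0.367 -0.065  0.193] [-0.9   1.91 -6.86]
[304.94914096 255.3177738 ]
[304.94914096 255.3177738 ]
```

View pics/s1.png

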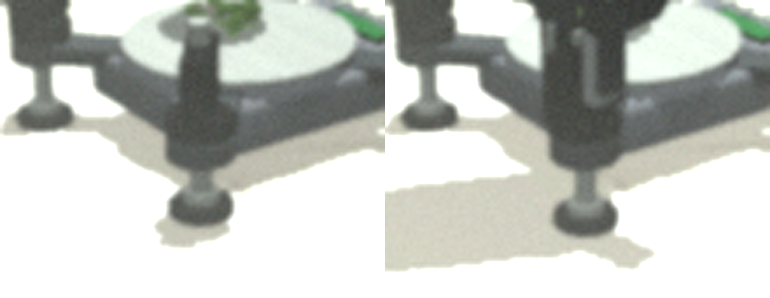

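Left is the start, right is now. The sole's front edge went from about crop y 225 to 236 (1.7 px/mm), a drop of about 6.5 mm, and touch is expected near 239, so roughly 0.2–0.3 rad remains. I'll relieve the vertical force and continue in small steps while watching the torque.

```bash
cat > t.py <<'E'
from bench import env
import numpy as np
s=env.observe();q=s['orientation'];print('T',s['ft_torque'].round(3),'F',s['ft_force'].round(1),'turned',round(1.132-2*np.arctan2(q[1],q[0]),3))
E
python3 -m handwheel '[[0,0,0.012,0,0,0,255],[0,0,0,0,0,0.005,255],[0,0,0,0,0,0.005,255]]'|tail -0; python3 t.py
python3 -m handwheel '[[0,0,0,0,0,0.005,255],[0,0,0,0,0,0.005,255]]'|tail -0; python3 t.py
python3 -m handwheel '[[0,0,0,0,0,0.005,255],[0,0,0,0,0,0.005,255]]'|tail -0; python3 t.py
```

```text
T [0.668 0.686 0.245] F [-3.3  4.  -0.2] turned 0.687
T [0.63  0.632 0.142] F [-3.5  3.9  0.3] turned 0.75
T [0.677 0.685 0.198] F [-3.2  3.2  1.3] turned 0.813Exception ignored on flushing sys.stdout:
BrokenPipeError: [Errno 32] Broken pipe
Exception ignored on flushing sys.stdout:
BrokenPipeError: [Errno 32] Broken pipe
Exception ignored on flushing sys.stdout:
BrokenPipeError: [Errno 32] Broken pipe
```

```bash
python3 -m handwheel '[[0,0,0,0,0,0.005,255],[0,0,0,0,0,0.005,255]]'>/dev/null; python3 t.py
python3 -m handwheel '[[0,0,0,0,0,0.005,255],[0,0,0,0,0,0.005,255]]'>/dev/null; python3 t.py
```

```text
T [0.705 0.686 0.175] F [-2.7  3.6  1.2] turned 0.875
T [0.771 0.894 0.422] F [-4.4  3.5  3.2] turned 0.938
```

Torque jumped from about 0.19 to 0.42 N m at 0.94 rad. One more small step will confirm contact and stays well within the 0.35 rad allowance.

```bash
python3 -m handwheel '[[0,0,0,0,0,0.003,255],[0,0,0,0,0,0.003,255]]'>/dev/null; python3 t.py
python3 - <<'E'
from bench import imaging
import cv2
c=imaging.camera("side")["color"][190:275,249:359,::-1]
cv2.imwrite("pics/s2.png",cv2.convertScaleAbs(cv2.resize(c,None,fx=3.5,fy=3.5,interpolation=cv2.INTER_CUBIC),alpha=1.5))
E
```

```text
T [0.74  0.973 0.42 ] F [-4.   3.5  5.8] turned 0.975
```

View pics/s2.png

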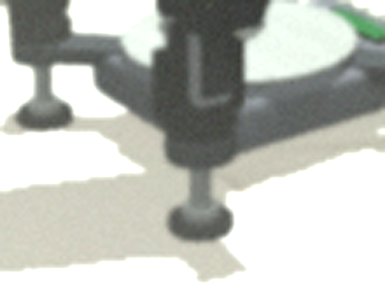

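The sole's edge is now at crop y of about 241, its touch position. Torque stays at 0.42 and the upward force is rising, so the foot bears about 0.05–0.1 rad past touch. I'll open, withdraw and check.

```bash
python3 -m handwheel '[[0,0,0,0,0,0,110],[0,0,0,0,0,0,110],[0,0,0,0,0,0,110],[0,0,0,0,0,0,110],[0,0,0,0,0,0,110],[0,0,-0.1,0,0,0,110],[0,0,-0.2,0,0,0,110],[0,0,-0.2,0,0,0,110],[0,0,-0.2,0,0,0,110],[0,0,-0.2,0,0,0,110],[0,0,-0.2,0,0,0,110],[0,0,-0.2,0,0,0,110],[0,0,0,0,0,0,110],[0,0,0,0,0,0,110],[0,0,0,0,0,0,110]]'
python3 - <<'E'
from bench import imaging
import cv2,numpy as np
a=imaging.camera("side")["color"][165:265,240:400,::-1];b=imaging.camera("wrist")["color"][:,:,::-1]
b=cv2.resize(b[100:300,200:440],None,fx=1.5,fy=1.5);a=cv2.resize(a,(430,269),interpolation=cv2.INTER_CUBIC)
o=np.zeros((300,790,3),np.uint8);o[:269,:430]=a;o[:,430:]=b
cv2.imwrite("pics/f.png",cv2.convertScaleAbs(o,alpha=1.5))
E
```

```text
time_s: 7.72
eef_pos: [0.5131, -0.0691, 0.2022]
orientation: [0.997, 0.077, -0.0, -0.0]
ft_force: [-0.5, 0.5, -0.2]
gripper_width: 0.0488
grasp_force: 0.0
```

View pics/f.png

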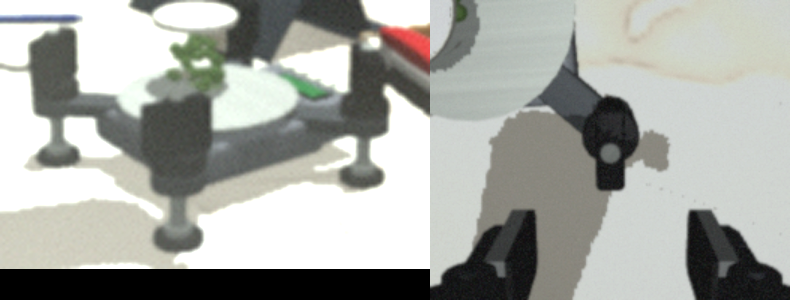

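The foot is down, its spindle is now low like the others, and the scale stands where it was. The released knob kept its angle, with the wing at (610,150) still in line with the tool. Handing in.

```bash
python3 -c "
from bench import ticket;print(ticket.hand_in())"
```

```text
the job is handed in; nothing more can be done
None
```

I turned the raised foot's knob about 0.98 rad clockwise until a torque rise showed the sole touching the counter, about 0.05–0.1 rad past touch. I then let go, with the scale standing in place, and handed the job in at about 8 s; no verdict was returned.

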